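Release the folded desk lamp and hold its arm up

ROBOT

A 7-joint arm with a two-finger parallel gripper is mounted at the origin on the work surface. World frame = base frame: x ahead of the robot, y to its left, z up, the work surface at z = 0. Lengths are in mm, angles in rad, forces in N, time in s.
With the tool pointing down it reaches from about 425 to 950 mm from the base axis. Payload 16.7 kg.
Tool frame: the origin (TCP) lies midway between the tips of the shut fingers; the grasp point (between the pads) lies 19 mm behind it (bot.tcp_to_grasp is the distance from the TCP to the grasp point, in mm); z points along the fingers, y is the line along which they close (so a half turn about z gives the same grasp; the last joint's range is limited). The gripper opens to 94 mm and grips with 3 to 60 N. Pads are 16 mm wide; open, the fingers measure 119 mm over their backs; the gripper's body (75 mm by 177 mm) begins 78 mm behind the grasp point.
Start: joints at [-1.3, 0.426, 0.074, 1.606, -0.034, 1.111, -0.067], TCP at [275.114, 616.349, 205.467] pointing down, gripper open.
Joint ranges: [-2.85, 2.85], [-0.5, 2.14], [-1.23, 1.37], [0.21, 2.46], [-1.02, 4.16], [0.16, 2.05], [-2.73, 2.73]. Speed limits (rad/s): [1.89, 1.89, 2.39, 2.39, 3.01, 3.01, 3.01].

INTERFACE

Orientations are given as a unit quaternion [w, x, y, z].
In Python, from bench import bot, eoat, cams gives the robot as it stands. Calls block until the motion is done:
- bot.move_ptp(position, orientation): joint-space move of the TCP to a pose.
- bot.line_to(position, orientation=None, rate=150): straight line of the TCP; orientation=None keeps the orientation; rate is the mean speed in mm/s.
- bot.move_j(angles): joint-space move.
- eoat.open_gripper() and eoat.grab(): open the fingers fully, or close them until they stop; the grip force is fixed at half the most.
- bot.wait(seconds).
- bot.ik(position, orientation): joint angles nearest the present ones, or None.
- bot.get_obs(): the state.
- cams.snapshot(name): name is "side" or "top" or "wrist"; returns the picture (384x512x3 uint8, red, green, blue); there is no depth.
- cams.get_calibration(name): a dict with "mtx" (3x3 intrinsics, pixels), "origin" and "rotation" of the camera in the world; the wrist camera has in their place "T_tool_cam" (4x4, takes a point from camera to tool coordinates, whose origin is the TCP and whose axes are the flange's). Camera axes: x right, y up, looking along -z (the intrinsics and any distortion apply to the point x, -y, -z); pixel columns grow to the right and rows downward; lengths in mm; the calibration is good to about 2 mm. The wrist camera is an equidistant fisheye: a pixel r from the principal point sees the ray r / f radians off the axis. A picture is of the moment at which its call begins: read the wrist's pose just before it. get_calibration takes no time and is no camera call.
A pose or a line that the arm cannot do raises bot.MotionError and nothing moves.
- bot.finish_job(): hands the job in; it is judged then, once.
The state is a dict: "clock": time; "joint_positions": joint angles; "qvel": joint speeds; "joint_torque": joint torques, N m; "position": TCP position; "tcp_rot": TCP orientation; "force": force on the tool from outside, world axes, zero at the start; "moment": the same for the moment, N m; "width": finger opening in mm; "grip_force": force on a finger pad.
Only numpy, scipy, OpenCV 4.12 (cv2) and the standard library are available. Lean on these libraries where they do the work, as an engineer would, in place of code of your own. Each camera call takes 0.05 s, during which the arm holds its last target. There are 200 camera calls.

TASK

The folding desk lamp is locked flat: swing the hasp sideways off the arm as far as it goes, then take the latch by its upright tab, pull it sideways against its spring and, with the same grip, lift the arm off the ball. Finish while still holding the arm up by the tab, still, with the tab about 10 cm higher than it was parked; do not put the arm down or let go, and leave the other things on the desk where they are.

Things in the scene. Friction and masses are not known exactly. Their poses are not given: they have to be found in the camera images.
- lamp: Chrome folding desk lamp, fixed. Origin on the desk under its base plate (130 x 370 x 16 mm, long along y), z up; -x long edge is its front. Along its y, mm: arm hinge +170, white LED panel 84 wide (top at 62) from 135 to 15, light switch -15 (not needed), latch and ball -75, hasp -130, nose of the arm -142. Folded arm 44 wide at the nose, flat top 60 above the desk
- ball (a point): centre of the ball head (28 mm across, flat underside) of the stud on the lamp's base, hidden in the hollow nose of the arm when parked; 41 mm above the desk
- lamp_hinge (a point): point on the hinge axis of the lamp arm, 53 mm above the desk. The axis is level and runs along the lamp's x axis
- tab_center (a point): centre to grip on the latch's upright black tab, 16 mm below its top end. Tab: 12 mm thick along the lamp's x, 26 mm wide along y, 38 mm high, standing on a 4 mm slider on top of the arm; this point is 86 mm above the desk when parked, 22 mm above the slider, 245 mm from the hinge along the lamp's y. It moves with the latch and the arm
- latch_tab: the same tab; origin at the middle of its foot, on top of the slider; its z points up along the tab, its x and y lie along the lamp's x and y when parked
- latch (a joint): how far the latch is pulled, m: 0 shut (steel tongue under the ball head), up to 0.016. It is pulled towards the lamp's -x (front edge), and a spring pushes it back: 4.2 N at 0, 9 N at 0.016. Below about 0.009 the tongue holds the arm down on the ball; pull 0.012 to 0.016 before lifting. It slides along the arm's width and rises with the arm
- lamp_arm (a joint): angle of the arm, rad: 0 folded flat on the ball, grows as the nose goes up; 0.42 brings the tab 10 cm up. The arm weighs about 0.4 kg and falls back when it is let go. The tab tilts with the arm
- hasp_knob (a point): centre to grip on the upright round steel knob (14 mm diameter, 36 mm high, top 16 mm above this point) on the free end of the hasp, 86 mm above the desk, 20 mm above the strap's top. The hasp is a flat steel strap 18 mm wide, 4 mm thick, lying across the top of the arm's nose and blocking it
- hasp_pivot (a point): the upright pin on which the hasp turns, behind the arm; 87 mm from the knob's axis
- hasp (a joint): angle of the hasp, rad: 0 straight across the arm (knob on the front side), grows as the knob swings level, anticlockwise from above, round past the nose (first towards the lamp's -y); stop at 1.5. Free of the arm above about 1.0. Light friction, stays where it is left
- pen_stand_mid (a point): middle of the clear acrylic pen stand, 72 mm diameter, 95 mm high: leave alone
- tiffin_lid_mid (a point): middle of the aluminium tiffin lid, 110 mm diameter, 20 mm high with a small wire loop to 34 mm: leave alone
- remover_mid (a point): middle of the red plastic staple remover, about 50 x 24 x 39 mm: leave alone
- pencil_mid (a point): middle of the hexagonal wooden pencil lying on the desk, 8 mm thick, 176 mm long: leave alone

How it is judged (in metres and radians):
On the way, in this order (a step that is already met when the one before it is completed fails the run):
1. the hasp is swung off the arm while the arm is still parked (value of joint hasp above 1.1 rad and value of joint lamp_arm below 0.05 rad), for 0.1 s.
2. the latch is pulled sideways by its tab with the arm still down (value of joint latch above 0.008 m and value of joint lamp_arm below 0.06 rad and contact force between the fingers and latch_tab above 1 N), for 0.05 s.
3. the arm is lifted off the ball (value of joint lamp_arm above 0.25 rad), for 0.1 s.
At the end, for the whole second after the job is handed in: The arm is held still, by fingers on the latch's tab, at 0.28 to 0.62 rad (tab some 7 to 14 cm above its parked height; turning under 0.08 rad/s), fingers pressing on the tab with over 1 N; the hasp is open beyond 1.1 rad (value of joint lamp_arm between 0.28 and 0.62 rad and velocity of joint lamp_arm between -0.08 and 0.08 rad/s and contact force between the fingers and latch_tab above 1 N and value of joint hasp above 1.1 rad); the arm keeps its last pose, push and grip.
It fails at once if a bystander is moved more than 3 cm (distance of any of pen_stand_mid, tiffin_lid_mid, remover_mid, pencil_mid from where it was at the start of the episode above 0.03 m).
It fails at once if the hasp is swung back over the arm's place once the arm is up (value of joint lamp_arm above 0.2 rad and value of joint hasp below 0.9 rad).
It also fails if it takes over 48 s, if anything falls off the work surface, if the arm or the gripper's body presses on something with over 40 N, if the wrist force passes 120 N, or if a joint passes its speed limit or range.

## Working session

There is one attempt and no reset: what is moved stays moved. The work goes in short steps, each a Python script; the robot and the scene stay as the last script left them, time stands still between calls to the robot, and variables do not carry over. Pictures are saved under pics/ and viewed, at most 10 in all, crops included, and the job is handed in when it is done.

```bash
ls; mkdir -p pics; python3 - <<'E'
from bench import bot,eoat,cams
import cv2,numpy as np
for n in ["side","top"]:
    im=cams.snapshot(n); cv2.imwrite(f"pics/{n}0.png",im[:,:,::-1]); c=cams.get_calibration(n); print(n,{k:np.round(v,4).tolist() if not isinstance(v,str) else v for k,v in c.items()})
w=cams.get_calibration("wrist");print(w)
o=bot.get_obs();print(o["tcp_rot"],o["position"],o["clock"],o["width"],bot.tcp_to_grasp)
E
```

```text
pics
side {'mtx': [[377.0807, 0.0, 253.8251], [0.0, 377.0807, 183.0753], [0.0, 0.0, 1.0]], 'origin': [236.7675, -462.0107, 504.2983], 'rotation': [0.8486, 0.4599, -0.1327, -0.2254]}
top {'mtx': [[488.2527, 0.0, 254.025], [0.0, 488.2527, 196.6062], [0.0, 0.0, 1.0]], 'origin': [435.0864, 75.4345, 907.544], 'rotation': [0.7082, 0.0532, -0.0462, -0.7025]}
{'mtx': array([[297.31863964,   0.        , 254.84517084],
       [  0.        , 297.31863964, 192.72785111],
       [  0.        ,   0.        ,   1.        ]]), 'T_tool_cam': array([[-3.74383350e-04,  9.59110159e-01,  2.83032793e-01,
         8.35750323e+01],
       [ 9.99999901e-01,  2.90925804e-04,  3.36898838e-04,
        -3.53657406e-02],
       [ 2.40781556e-04,  2.83032891e-01, -9.59110173e-01,
        -1.79027032e+02],
       [ 0.00000000e+00,  0.00000000e+00,  0.00000000e+00,
         1.00000000e+00]])}
[-7.40709510e-05  2.08369775e-01  9.78049966e-01 -5.42885357e-04] [274.96670898 616.05798922 204.88592952] 0.1 94.13351506776385 18.8
```

View pics/top0.png

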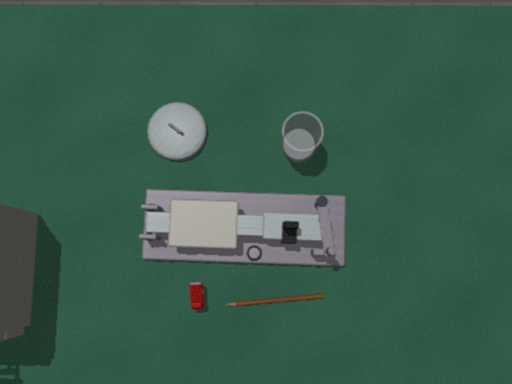

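View pics/side0.png

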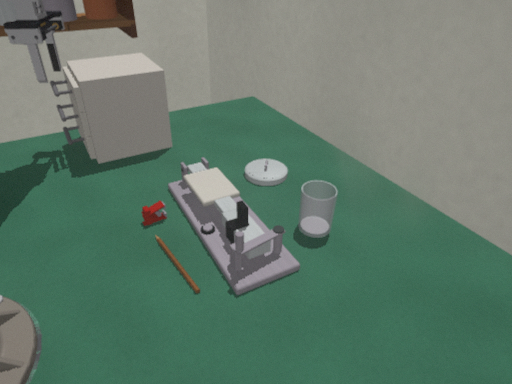

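The top view shows the lamp lying horizontally with its hinge on the left (world +y) and nose on the right. The tab is near (290,231), the knob near (330,252), the pivot near (322,202) and the base corners near (147,190), (345,195), (344,266) and (143,262). In the side view the tab top is near (241,205) and the knob top near (239,235).

```bash
cat > h.py <<'E'
from bench import bot,eoat,cams
import cv2,numpy as np
from scipy.spatial.transform import Rotation as R
def ray(n,px):
    c=cams.get_calibration(n);q=c["rotation"];M=R.from_quat([q[1],q[2],q[3],q[0]]).as_matrix()
    v=np.linalg.inv(c["mtx"])@[px[0],px[1],1.]
    return np.array(c["origin"]),M@np.array([v[0],-v[1],-v[2]])
def onz(n,px,z):
    o,d=ray(n,px);return o+d*(z-o[2])/d[2]
def tri(a,b):
    o1,d1=ray("top",a);o2,d2=ray("side",b);d1/=np.linalg.norm(d1);d2/=np.linalg.norm(d2)
    s=np.linalg.lstsq(np.c_[d1,-d2],o2-o1,rcond=None)[0]
    p,q=o1+s[0]*d1,o2+s[1]*d2;return (p+q)/2,np.linalg.norm(p-q)
E
python3 - <<'E'
from h import *
t=cv2.imread("pics/top0.png");s=cv2.imread("pics/side0.png")
a=cv2.resize(t[180:280,265:365],(600,600),interpolation=cv2.INTER_CUBIC)
b=cv2.resize(s[195:285,205:295],(600,600),interpolation=cv2.INTER_CUBIC)
cv2.imwrite("pics/ta.png",cv2.convertScaleAbs(a,alpha=1.5));cv2.imwrite("pics/sb.png",cv2.convertScaleAbs(b,alpha=1.3))
# base plate by mask
m=cv2.inRange(t[130:300,100:400].astype(np.uint8),(70,70,70),(255,255,255))
hsv=cv2.cvtColor(t,cv2.COLOR_BGR2HSV);m=((hsv[...,1]<90)&(t[...,2]>60)).astype(np.uint8)*255
m=cv2.morphologyEx(m,cv2.MORPH_CLOSE,np.ones((9,9)))
for c in cv2.findContours(m,0,2)[0]:
    if 5000<cv2.contourArea(c)<30000:
        r=cv2.minAreaRect(c);bx=cv2.boxPoints(r);print(r)
        P=np.array([onz("top",p,16)[:2] for p in bx]);print(P.round(1),np.linalg.norm(P-np.roll(P,1,0),axis=1).round(1),P.mean(0))
for z,p in [(102,(290,223)),(106,(330,252))]: print(onz("top",p,z))
E
```

```text
((242.06243896484375, 226.8463134765625), (207.54421997070312, 71.87940979003906), 1.8778774738311768)
[[444.7 295.9]
 [576.7 297.2]
 [566.8 -86.4]
 [435.8 -79.8]] [375.8 132.1 383.6 131.3] [505.99877329 106.73615862]
[505.53797829  24.0610352  102.        ]
[458.3422204  -40.75116711 106.        ]
```

View pics/ta.png

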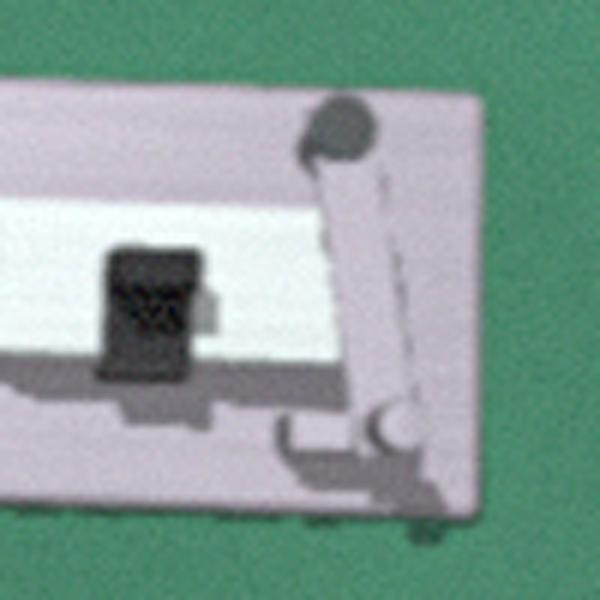

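View pics/sb.png

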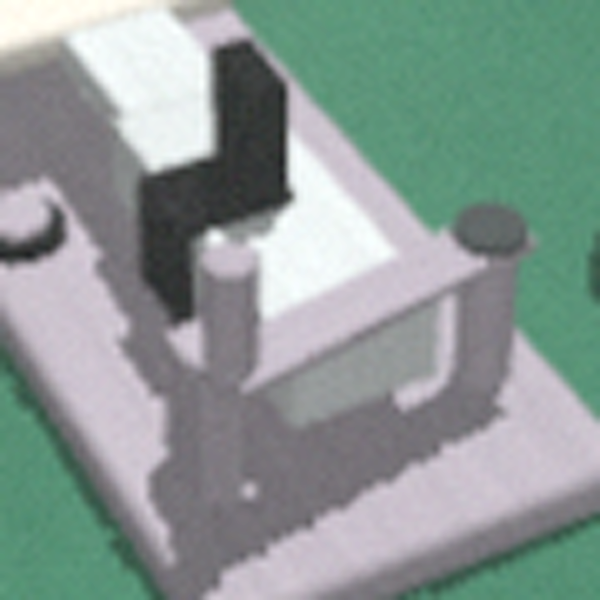

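The crops put the tab top at top-view (290.3,224.5) and side-view (242.2,204.6). The knob top is at top-view (331.8,250.5) and side-view (239.1,233.3). The pivot top is at top-view (322,201) and side-view (278,229).

```bash
python3 - <<'E'
from h import *
for n,a,b,z in [("tab",(290.3,224.5),(242.2,204.6),102),("knob",(331.8,250.5),(239.1,233.3),102),("piv",(322,201),(278,229),70)]:
    p,e=tri(a,b);print(n,p.round(1),round(e,1),"plane top",onz("top",a,z).round(1),"side",onz("side",b,z).round(1))
C=np.array([onz("top",p,16)[:2] for p in [(147,190.5),(344.8,195.3),(343.8,265),(143.5,262)]])
print(C.round(1),np.linalg.norm(C-np.roll(C,1,0),axis=1).round(1),C.mean(0))
for a,b in [(0,1),(3,2)]:
    d=C[a]-C[b];print("yaw of lamp y",np.degrees(np.arctan2(-d[0],d[1])))
q=bot.get_obs()["tcp_rot"];print(R.from_quat([q[1],q[2],q[3],q[0]]).as_matrix().round(3))
E
```

```text
tab [503.7  23.2 100.4] 1.1 plane top [503.1  23.6 102. ] side [503.2  21.2 102. ]
knob [461.1 -44.5 100.8] 0.3 plane top [460.9 -44.3 102. ] side [460.5 -45.8 102. ]
piv [547.  -33.5  67.2] 0.5 plane top [546.9 -33.3  70. ] side [544.8 -36.2  70. ]
[[571.2 283.1]
 [565.  -82.4]
 [437.8 -78.4]
 [440.  284.2]] [131.2 365.5 127.2 362.6] [503.52918585 101.63355421]
yaw of lamp y -0.9787024947822189
yaw of lamp y -0.3466492979077947
[[-0.913  0.408 -0.   ]
 [ 0.408  0.913 -0.001]
 [-0.    -0.001 -1.   ]]
```

```bash
cat >> h.py <<'E'
def quat(yaxis,tilt=0.):
    # tool pointing down, closing along yaxis (world xy); then turned by tilt about lamp x (world -x sense)
    y=np.array([*yaxis,0.]);y/=np.linalg.norm(y);z=np.array([0,0,-1.]);M=np.c_[np.cross(y,z),y,z]
    q=(R.from_rotvec(-tilt*LX)*R.from_matrix(M)).as_quat();return [q[3],*q[:3]]
YAW=-0.012
LX=np.array([np.cos(YAW),np.sin(YAW),0.]);LY=np.array([-np.sin(YAW),np.cos(YAW),0.])
PIV=np.array([546.8,-34.]);KN=np.array([460.8,-44.8]);TAB=np.array([503.3,23.,86.])
E
python3 - <<'E'
from h import *
for p in [(95,155),(168,150),(165,85)]: print("box",onz("side",p,0).round(0))
print("pen",onz("top",(303,133),95).round(0))
for s in (1,-1):
    q=quat((s,-s)); print([None if (j:=bot.ik(p,q)) is None else j.round(2).tolist() if hasattr(j,'round') else np.round(j,2).tolist() for p in ([460.8,-44.8,200],[460.8,-44.8,71],[555,-121,71])])
    q=quat((s*LX[0],s*LX[1]));g=TAB-[0,0,18.8]
    h=TAB+[-14,0,0];hin=TAB+245*LY;hin[2]=53
    r=h-hin;T=[]
    for a in (0,.21,.42):
        Rm=R.from_rotvec(-a*LX);c=hin+Rm.apply(r);T.append(bot.ik(c+Rm.apply([0,0,-18.8]),quat((s*LX[0],s*LX[1]),a)))
    print("tab",[None if t is None else np.round(t,2).tolist() for t in T])
E
```

```text
box [328. 541.   0.]
box [513. 475.   0.]
box [ 694. 1021.   -0.]
pen [661.   1.  95.]
[[-0.87, 0.08, 0.89, 2.11, -0.08, 0.98, -0.72], [-0.75, 0.37, 0.85, 2.23, -0.44, 0.71, -0.38], [-0.55, 0.57, 0.86, 2.0, -0.58, 0.84, -0.14]]
tab [[-0.66, 0.36, 0.58, 2.16, -0.3, 0.7, 0.11], [-0.85, 0.3, 0.6, 2.11, 0.04, 0.84, -0.31], [-1.04, 0.32, 0.65, 2.03, 0.22, 1.04, -0.54]]
[[-0.59, 0.07, 0.58, 2.1, -0.05, 0.98, 2.38], [-0.39, 0.28, 0.4, 2.21, -0.17, 0.68, 2.49], [-0.2, 0.44, 0.38, 1.98, -0.23, 0.77, 2.67]]
tab [[-1.08, 0.66, 1.21, 2.18, -0.83, 0.89, -2.5], [-0.4, 0.26, 0.06, 2.08, 0.23, 0.88, 2.64], [-0.5, 0.27, -0.01, 2.0, 0.41, 1.12, 2.4]]
```

```bash
python3 - <<'E'
from h import *
bot.line_to([280,400,300],rate=300)
q=quat((1,-1))
bot.move_ptp([*KN,200],q)
bot.line_to([*KN,73],q,rate=120)
o=bot.get_obs();print(o["clock"],o["position"].round(1) if hasattr(o["position"],"round") else o["position"],o["force"])
eoat.grab();o=bot.get_obs();print(o["clock"],o["width"],o["grip_force"],np.round(o["force"],1))
cv2.imwrite("pics/g1.png",cv2.resize(np.vstack([cams.snapshot("side")[150:300,150:350]]),(800,600))[:,:,::-1])
E
```

```text
4.025 [461.2 -44.8  73.5] [ 1.01583153 -0.16003165 -0.01899881]
5.2333 13.568429748915074 29.999894499778748 [ 0.4 -0.2 -0.7]
```

View pics/g1.png

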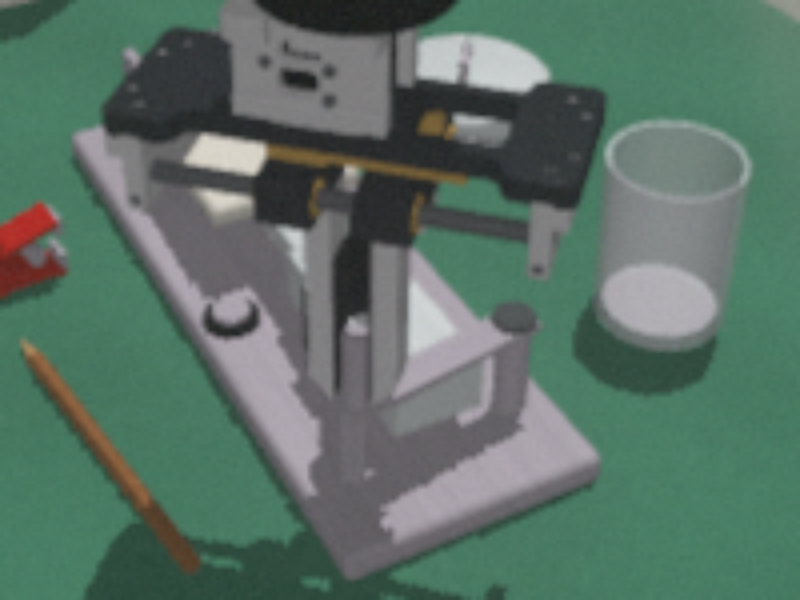

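The knob is between the fingers: width is 13.6 mm against a 14 mm knob. Next I swing the hasp.

```bash
python3 - <<'E'
from h import *
v=KN-PIV;a0=np.arctan2(v[1],v[0]);print("hasp0",a0+np.pi-YAW)
end=np.pi*-1+YAW+1.45;q=quat((1,-1));v=v/np.linalg.norm(v)
for a in np.linspace(a0,end,10)[1:]:
    p=PIV+87*np.array([np.cos(a),np.sin(a)])
    bot.line_to([*p,73],q,rate=100);f=bot.get_obs();print(np.round(f["force"],1),round(f["width"],1))
    if np.linalg.norm(f["force"])>35: break
eoat.open_gripper()
p=f["position"];print(p)
bot.line_to([p[0],p[1],190],rate=200)
bot.line_to([480,23,200],quat((LX[0],LX[1])),rate=200)
print(bot.get_obs()["clock"])
cv2.imwrite("pics/t2.png",cv2.resize(cams.snapshot("top")[160:310,220:420],(800,600))[:,:,::-1])
E
```

```text
hasp0 0.1369274043296933
[-1.8  0.2  1.8] 13.2
[-4.1  0.3  2.9] 13.5
[-4.2 -0.9 -0.1] 13.4
[-3.2 -0.2 -0.8] 13.4
[ 0.5  0.6 -3.3] 13.4
[ 1.4  2.  -2.2] 13.4
[-0.1  3.7 -1.5] 13.5
[-1.   1.7  1.3] 13.4
[-1.2 -0.   2. ] 13.2
[ 535.09162214 -120.27254602   72.9813758 ]
10.7
```

View pics/t2.png

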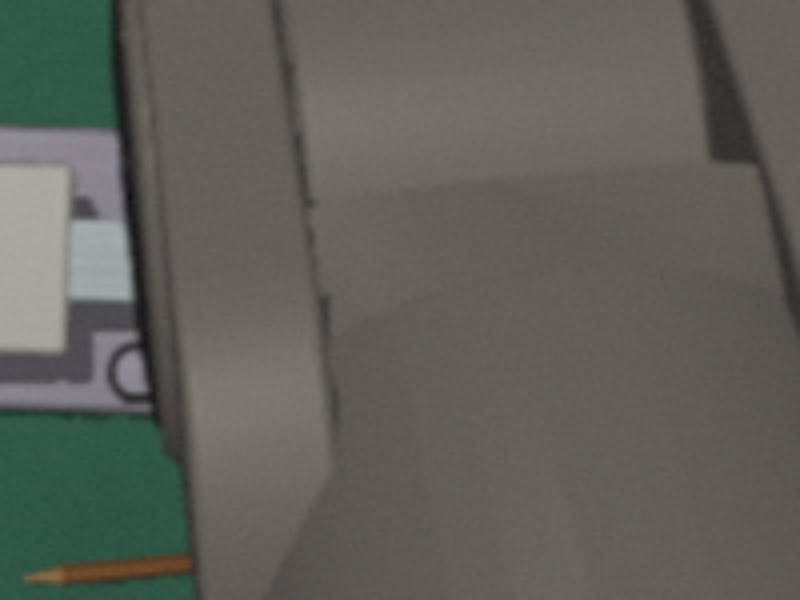

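The robot arm blocks the top view, so I'll check with the side camera.

```bash
python3 - <<'E'
from h import *
cv2.imwrite("pics/s2.png",cv2.resize(cams.snapshot("side")[150:300,150:350],(800,600))[:,:,::-1])
E
```

```text
(no output)
```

View pics/s2.png

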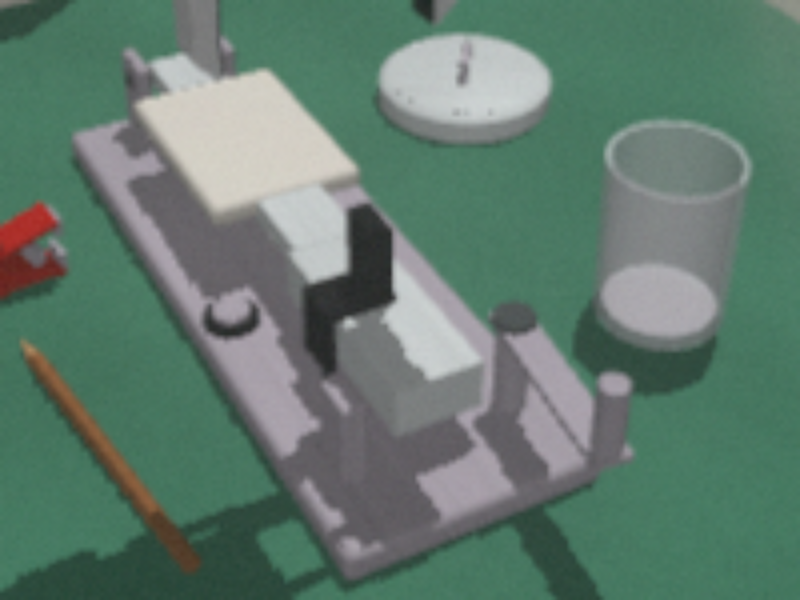

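The side view shows the hasp swung clear: the knob is at (612,385), past the pivot at (515,318). Next I grip the tab and pull it.

```bash
python3 - <<'E'
from h import *
q=quat((LX[0],LX[1]))
bot.line_to([TAB[0],TAB[1],150],q,rate=150)
bot.line_to([TAB[0],TAB[1],70],q,rate=100)
eoat.grab();o=bot.get_obs();f0=np.array(o["force"]);p0=np.array([TAB[0],TAB[1],70])
print(o["clock"],o["width"],o["grip_force"],f0.round(1),np.round(o["position"],1))
for d in (5,10,13.5):
    bot.line_to(p0-d*LX,q,rate=30);o=bot.get_obs()
    print(d,np.round(o["force"],1),round(o["width"],1),np.round(o["position"],1))
print(o["clock"])
E
```

```text
13.4917 11.871939503714781 29.975358545780182 [-0.9  0.4  0. ] [503.2  23.   70. ]
5 [ 6.6  0.4 -3.1] 12.0 [498.8  23.1  70.3]
10 [ 8.   0.6 -3.5] 11.9 [494.2  23.3  70.4]
13.5 [ 8.4  1.2 -3.5] 11.9 [491.   23.4  70.4]
14.3917
```

The measured force matches the spring at about 12–13 mm. I'll pull slightly further, then lift along the arc.

```bash
python3 - <<'E'
from h import *
q=quat((LX[0],LX[1]));p0=np.array([TAB[0],TAB[1],70.])-14.8*LX
bot.line_to(p0,q,rate=30);bot.wait(.1)
o=bot.get_obs();print(np.round(o["force"],1),np.round(o["position"],1))
hin=TAB+245*LY;hin[2]=53;r=p0-hin
for a in np.linspace(0,.43,11)[1:]:
    bot.line_to(hin+R.from_rotvec(-a*LX).apply(r),quat((LX[0],LX[1]),a),rate=60);o=bot.get_obs()
    print(round(a,2),np.round(o["force"],1),round(o["width"],1),np.round(o["position"],1))
    if np.linalg.norm(o["force"])>40: break
bot.wait(.4);print(bot.get_obs()["clock"])
cv2.imwrite("pics/s3.png",cv2.resize(cams.snapshot("side")[120:300,130:370],(800,600))[:,:,::-1])
E
```

```text
[ 8.3  0.4 -2.4] [489.9  23.4  70.4]
0.04 [ 8.2 -0.1 -2.6] 11.6 [489.9  24.4  81.2]
0.09 [ 8.2 -0.4 -2.4] 11.5 [489.9  25.8  91.6]
0.13 [ 7.7 -0.9 -2.7] 11.9 [489.8  27.7 102. ]
0.17 [ 7.6  0.1 -2.4] 11.6 [489.8  30.  112.2]
0.21 [ 8.3 -0.9 -2.7] 11.8 [489.8  32.8 122.4]
0.26 [ 9.4 -1.  -2.4] 11.7 [489.8  36.  132.4]
0.3 [ 8.  -0.1 -3. ] 12.2 [489.8  39.6 142.3]
0.34 [ 8.5  0.5 -3.9] 12.1 [489.7  43.6 152. ]
0.39 [ 7.6 -0.4 -3.2] 11.8 [489.8  48.1 161.6]
0.43 [ 8.2 -0.4 -4.1] 12.0 [489.8  53.  170.9]
18.3917
```

View pics/s3.png

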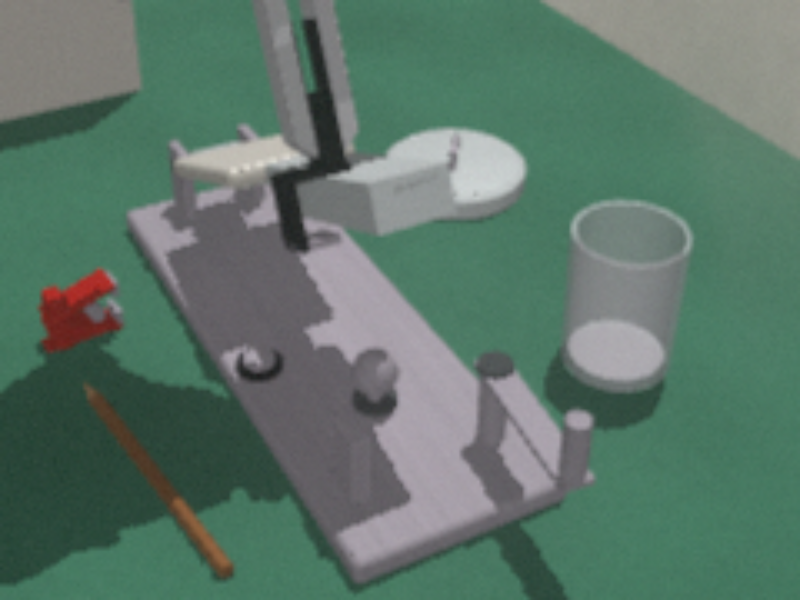

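The picture shows the arm up, with the ball bare at (375,375), the tab held between the fingers at (325,120), the hasp open and the bystanders untouched.

```bash
python3 -c "
from bench import bot
print(bot.get_obs()['qvel']);print(bot.finish_job())"
```

```text
[ 1.32964650e-03  1.03042020e-03 -1.98118947e-05  5.82996055e-05
  2.19270359e-03 -2.92640246e-04  6.00908826e-04]
the job is handed in; nothing more can be done
None
```

The job is handed in at about 18.4 s of the 48 s: the hasp is open, the latch is pulled, and the gripper is holding the arm still by the tab about 10 cm up, at roughly 0.43 rad; no verdict was returned.

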